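Park the punch rack in the corner stop

ROBOT

A 6-joint arm with a two-finger parallel gripper is mounted at the origin on the work surface. World frame = base frame: x ahead of the robot, y to its left, z up, the work surface at z = 0. Lengths are in m, angles in rad, forces in N, time in s.
With the tool pointing down it reaches from about 0.25 to 0.775 m from the base axis. Payload 4 kg.
Tool frame: the origin (TCP) lies midway between the tips of the shut fingers; the grasp point (between the pads) lies grip_point_offset behind it (grip_point_offset is the distance from the TCP to the grasp point, in m); z points along the fingers, y is the line along which they close (so a half turn about z gives the same grasp; the last joint's range is limited). The gripper opens to 94 mm and grips with 3 to 60 N. Pads are 16 mm wide; open, the fingers measure 119 mm over their backs; the gripper's body (75 mm by 177 mm) begins 78 mm behind the grasp point.
Start: joints at [1.112, 0.087, 1.371, -0, 1.684, -0.103], TCP at [0.192, 0.516, 0.206] pointing down, gripper open.
Joint ranges: [-3.1, 3.1], [-0.76, 2.03], [0.27, 2.55], [-1.08, 4.22], [0.17, 2.65], [-2.57, 2.57]. Speed limits (rad/s): [2.79, 2.79, 3.14, 3.14, 3.14, 3.14].

INTERFACE

Orientations are given as [roll, pitch, yaw] about the fixed x, y, z axes, in that order (R = Rz(yaw) Ry(pitch) Rx(roll)).
In Python, from bench import * gives the robot as it stands. The module is installed in compiled form; this text tells all that it offers.
- The arm moves only by the tool apply_moves, never from a script. Its argument "commands" is a list of rows, each a list of 7 numbers: the turn, a rotation vector about the world's x, y, z in rad, then the shift along the world's x, y, z in m, then the opening in per cent of the stroke, from 0 (shut) to 100 (fully open). In form: [[ax, ay, az, x, y, z, jaw], ...]. A call has exactly 5 rows; each row is the pose to reach, as a shift and turn from the pose commanded when the call began; what a row does not reach only later rows make up. A row lasts 1/10 s, in which the tool goes at most 50 mm and 8.59 degrees, less where a joint would pass 70% of its speed; a pose out of reach is approached as far as the arm can. A call with a gripper value outside its range is refused whole. The fingers move at their own pace and stop on an object; the grip force is fixed at half the most. Time passes only in rows, so rows that repeat a pose let the fingers close, or fill a call up. It gives the time, the measured TCP pose, the force, the opening and the grip force at its end, in the units of the state.
- get_obs(): the state, without advancing time (a new reading comes with each control period).
- snapshot(name): name is "scene" or "top" or "wrist"; returns a dict with "pixels" (384x512x3 uint8, red, green, blue), "vertical_fov" (degrees; the focal length in pixels is half the picture's height over the tangent of half this angle, whatever the lens; pixels are square), "cx", "cy" (the principal point, pixels), "rvec" (rotation vector, rad) and "tvec" (3), from world to camera coordinates, as OpenCV has them. Camera axes: x right, y down, z forward; pixel columns grow to the right and rows downward; lengths in m; the calibration is good to about 2 mm. The wrist camera is an equidistant fisheye: a pixel r from the principal point sees the ray r / f radians off the axis. A picture is of the moment at which its call begins. There is no depth.
- close_job(): hands the job in; it is judged then, once.
Trained networks look in the newest picture that a camera, given by its name, has taken for a name from the list of things; names that differ only in an ending like _2 or _b are one class to them, and where a whole thing is asked for, a point or a joint stands for the part that bears it (a point fixed in the world has none). Each returns a list of dicts, best first, with "score" (0 to 1); they miss things now and then, are a little off and sometimes report something else, mostly with a low value. They report only what shows in the picture. A call takes as long as a camera call. They do not tell look-alikes from the thing itself.
- masks_of(camera, query): "mask" (384x512 bool, what is visible of it) and "extent" ([left, top, right, bottom] in pixels, round what is visible of it).
- place_of(camera, query): "pixel" ([column, row] in pixels: a listed point, or the origin of a listed thing).
The state is a dict: "time": time; "joint_positions": joint angles; "qvel": joint speeds; "joint_torque": joint torques, N m; "tool_pos": TCP position; "ee_rot": TCP orientation; "wrist_force": force on the tool from outside, world axes, zero at the start; "wrist_torque": the same for the moment, N m; "width": finger opening in m; "finger_force": force on a finger pad.
Only numpy, scipy, OpenCV 4.12 (cv2) and the standard library are available. Lean on these libraries where they do the work, as an engineer would, in place of code of your own. Each camera call takes 0.05 s, during which the arm holds its last target. There are 200 camera calls.

TASK

Before hammering starts, push the large punch rack (the oblong one with 15 punches) along the bench with the fingers, into the inside corner of the wooden L-shaped stop, until one long side lies flush against the stop's long arm and one short end is against its short arm. Push only on its plywood base: do not touch the punches, and do not lift, tip or carry the rack. Leave everything else on the bench where it is.

Things in the scene. Friction and masses are not known exactly. Their poses are not given: they have to be found in the camera images.
- rack: the large punch rack: a loose solid plywood block, 90 mm (its x) by 130 mm (its y), 40 mm high, about 0.3 to 0.8 kg, sliding flat on the bench. Origin: centre of its underside; z up. Half a turn about z makes no difference. It starts turned up to 0.4 rad from the stop, its centre short of the parked place by 50 to 100 mm along stop x and 60 to 140 mm along stop y
- rack_punches: the black upright steel punches fixed in the large rack's top, 3 by 5 of them, 9 mm thick, 22 mm apart, their tops 66 to 70 mm above the bench; not to be touched. Origin: the same as the rack's
- stop: L of two pale wooden battens 25 mm wide and high, fixed to the bench. Origin: the L's inside corner, at bench level. In its frame the long arm's inner face is x = 0, from y = 0 to -260 mm; the short arm's is y = 0, from x = 0 to -140 mm. The rack starts and ends in x < 0, y < 0: parked, its centre is at x = -45, y = -65 mm, its y axis along the stop's y (either way round)
- small_rack: the smaller, square punch rack: plywood block 70 x 70 mm, 40 mm high, with 9 black punches; to be left alone. Origin: centre of the underside
- bucket: small zinc bucket, 96 mm across the rim, 95 mm high, with craft sticks standing up to about 140 mm above the bench; bystander. Origin: centre of the underside
- jar: white jar with a black cap, 60 mm across, 65 mm high; bystander. Origin: centre of the underside
- mallet: mallet lying down: wooden handle 25 mm thick and 240 mm long along its x, head 36 mm thick and 95 mm wide at its +x end; bystander. Origin: on the bench under the handle, 110 mm from the head's axis
- lid: shallow green round tin lid, 100 mm across, 12 mm high; bystander. Origin: centre of the underside
- disc: wooden disc 48 mm across, 14 mm high; bystander. Origin: centre of the underside
Things that resemble listed ones, but are neither listed nor needed, are in the scene too. Leave any green or pink look-alike of the rack alone.

How it is judged:
By the outcome, as a careful person would: the job done as asked, in the order asked, and still so for the second after the job is handed in, with the robot touching nothing.
It also fails if it takes over 51 s, if anything falls off the work surface, if the arm or the gripper's body presses on something with over 40 N, if the wrist force passes 120 N, or if a joint passes its speed limit or range.

## Working session

There is one attempt and no reset: what is moved stays moved. The work goes in short steps, Python scripts to look and compute and a tool call to move; the robot and the scene stay as the last step left them, time stands still between calls to the robot, and variables do not carry over. Pictures are saved under pics/ and viewed, at most 10 in all, crops included, and the job is handed in when it is done.

Besides the shell and the picture viewer there is one more tool, called after ">>>" as name([rows], argument=value, ...), one row to a line, values as JSON. apply_moves: Moves the arm, as the interface text tells. Its arguments: {"type":"object","properties":{"commands":{"type":"array"}},"required":["commands"]}

```bash
mkdir -p pics; cat > h.py <<'E'
from bench import *
import numpy as np, cv2
def shot(n,f):
    s=snapshot(n); cv2.imwrite('pics/'+f,s['pixels'][:,:,::-1]); return s
def cam(s):
    f=192/np.tan(np.radians(s['vertical_fov'])/2)
    return np.array([[f,0,s['cx']],[0,f,s['cy']],[0,0,1]])
def w(s,px,z):
    R=cv2.Rodrigues(np.array(s['rvec'],float))[0];t=np.array(s['tvec'],float).ravel()
    d=R.T@np.linalg.inv(cam(s))@np.array([px[0],px[1],1.]);c=-R.T@t
    return (c+d*(z-c[2])/d[2])[:2]
def proj(s,P):
    return cv2.projectPoints(np.array(P,float).reshape(-1,3),np.array(s['rvec'],float),np.array(s['tvec'],float),cam(s),None)[0].reshape(-1,2)
E
python3 - <<'E'
from h import *
a=shot('top','t0.png'); b=shot('scene','s0.png')
for n,s in(('top',a),('scene',b)):
    for q in('rack','stop','small_rack','bucket','jar','mallet','lid','disc'):
        for m in place_of(n,q)[:3]: print(n,q,np.round(m['pixel']),round(m['score'],2),np.round(w(s,m['pixel'],0),3))
E
```

```text
top rack [291. 273.] 0.88 [ 0.343 -0.171]
top rack [426. 228.] 0.8 [ 0.472 -0.547]
top rack [295. 190.] 0.73 [ 0.575 -0.182]
top stop [223. 159.] 0.76 [0.66  0.023]
top stop [242. 128.] 0.31 [ 0.75 -0.03]
top small_rack [182. 174.] 0.56 [0.616 0.138]
top bucket [200. 227.] 0.8 [0.466 0.084]
top jar [245. 131.] 0.75 [ 0.742 -0.038]
top mallet [376. 214.] 0.72 [ 0.509 -0.408]
top lid [180. 180.] 0.63 [0.599 0.144]
top lid [146. 228.] 0.6 [0.464 0.238]
top disc [360. 204.] 0.47 [ 0.537 -0.366]
scene rack [236. 151.] 0.93 [ 0.357 -0.162]
scene rack [237. 196.] 0.68 [ 0.563 -0.171]
scene rack [135. 182.] 0.65 [ 0.469 -0.542]
scene stop [292. 213.] 0.86 [0.653 0.015]
scene small_rack [323. 197.] 0.65 [0.599 0.137]
scene jar [282. 241.] 0.65 [ 0.753 -0.032]
scene mallet [171. 190.] 0.66 [ 0.518 -0.408]
scene lid [342. 163.] 0.64 [0.453 0.238]
scene disc [182. 196.] 0.44 [ 0.546 -0.366]
```

View pics/t0.png

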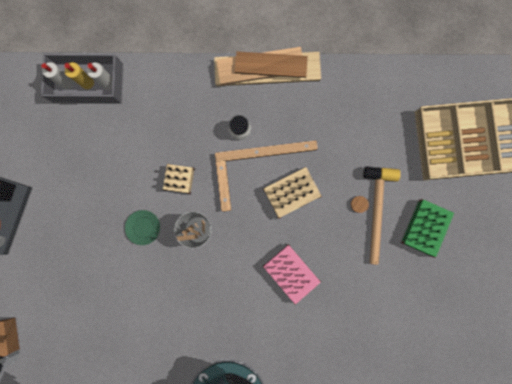

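View pics/s0.png

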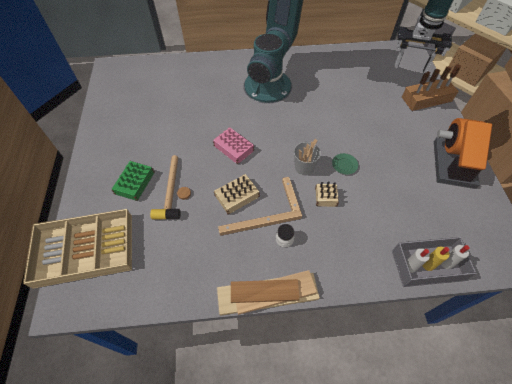

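The candidates for the rack in the top view are pink (291,273), green (428,228) and plywood (293,192). The plywood one, with 3x5 black punches, is the rack. The small square rack is at (178,179). The stop's corner is at about (217,157), with its long arm running right to (317,146) and its short arm down to (223,210).

```bash
cat >> h.py <<'E'
from scipy.optimize import minimize
def box(x0,x1,y0,y1,z0,z1): return np.array([[x,y,z] for x in(x0,x1) for y in(y0,y1) for z in(z0,z1)])
PARTS={'stop':[box(0,.025,-.26,.025,0,.025),box(-.14,.025,0,.025,0,.025)],
 'rack':[box(-.045,.045,-.065,.065,0,.04)]+[box(i*.022-.0045,i*.022+.0045,j*.022-.0045,j*.022+.0045,.04,.068) for i in(-1,0,1) for j in range(-2,3)]}
def place(P,p):
    c,s_=np.cos(p[2]),np.sin(p[2]); return P@np.array([[c,s_,0],[-s_,c,0],[0,0,1]])+[p[0],p[1],0]
def render(s,what,p):
    K=4; im=np.zeros((384*K,512*K),np.uint8)
    for P in PARTS[what]:
        h=cv2.convexHull(((proj(s,place(P,p))+.5)*K*16).astype(np.int32)); cv2.fillConvexPoly(im,h,255,shift=4)
    return cv2.resize(im,(512,384),interpolation=cv2.INTER_AREA)/255.
def fit(what,views,p0):
    sc=np.array([.01,.01,.1])
    def cost(q):
        return sum(np.abs(render(s,what,p0+q*sc)-m).sum()/m.sum() for s,m in views)
    r=minimize(cost,np.zeros(3),method='Nelder-Mead',options=dict(initial_simplex=np.array([[0,0,0],[1,0,0],[0,1,0],[0,0,1]])*1.0,xatol=.01,fatol=1e-4))
    return p0+r.x*sc,r.fun
def pick(n,s,q,near,tol=.05):
    best=None
    for m in masks_of(n,q):
        l,t,r,b=m['extent']; c=proj(s,[*near,.02])[0]
        ys,xs=np.nonzero(m['mask']); d=np.hypot(xs.mean()-c[0],ys.mean()-c[1])
        if d<25 and best is None: best=m['mask']
    return best
E
python3 - <<'E'
from h import *
S={n:snapshot(n) for n in('top','scene')}
for q,near,p0s in(('stop',(.65,-.07),[(.655,.018,.1)]),('rack',(.565,-.175),[(.565,-.175,y) for y in(-.3,.1,.5)])):
    v={n:pick(n,S[n],q,near) for n in S}
    print(q,{n:None if m is None else int(m.sum()) for n,m in v.items()})
    vs=[(S[n],m.astype(float)) for n,m in v.items() if m is not None]
    for sel in [vs]+[[x] for x in vs]:
        p,f=min((fit(q,sel,np.array(p0)) for p0 in p0s),key=lambda t:t[1]); print(q,np.round(p,4),round(f/len(sel),3))
        if sel is vs: 
            for n in S:
                e=(render(S[n],q,p)>.5).astype(np.uint8); c,_=cv2.findContours(e,0,1); S[n].setdefault('c',[]).extend(c)
ims=[]
for n,(x,y) in(('top',(200,110)),('scene',(200,160))):
    im=cv2.resize(S[n]['pixels'][y:y+110,x:x+130,::-1],None,fx=5,fy=5,interpolation=cv2.INTER_CUBIC)
    cv2.polylines(im,[((c-[x,y])*5+2).astype(np.int32) for c in S[n]['c']],True,(0,0,255),1); ims.append(im)
cv2.imwrite('pics/f0.png',cv2.resize(np.vstack(ims),None,fx=.54,fy=.54,interpolation=cv2.INTER_AREA))
o=get_obs(); print(o['tool_pos'],o['ee_rot'],o['time'])
E
```

```text
stop {'top': 1476, 'scene': 1096}
stop [0.6549 0.0169 0.1276] 0.095
stop [0.6548 0.0179 0.1278] 0.078
stop [0.655  0.0158 0.1283] 0.096
rack {'top': 1599, 'scene': 1087}
rack [ 0.5655 -0.1702  0.4932] 0.037
rack [ 0.5657 -0.1699  0.4901] 0.03
rack [ 0.5651 -0.1713  0.4961] 0.041
[0.19159122 0.51556973 0.20549812] [3.14151961e+00 1.53515661e-05 2.78580616e+00] 1.2
```

View pics/f0.png

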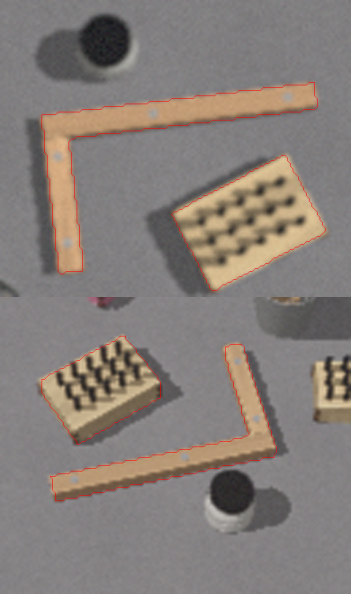

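The fit overlays well in both views. Stop pose is (0.655, 0.017, 0.128 rad) and rack pose is (0.5655, -0.170, 0.493 rad), so the rack is short by 68 mm in stop x and 109 mm in stop y, turned 0.365 rad. That matches the description. I'll fly to behind the long near side, with the open fingers' line parallel to that side.

>>> apply_moves([
  [0, 0, -0.115, 0.015, -0.0363, 0, 100],
  [0, 0, -0.23, 0.03, -0.0726, 0, 100],
  [0, 0, -0.344, 0.045, -0.1089, 0, 100],
  [0, 0, -0.459, 0.06, -0.1452, 0, 100],
  [0, 0, -0.573, 0.0748, -0.1815, 0, 100],
])

```text
time: 1.7
tool_pos: [0.2667, 0.3327, 0.2056]
ee_rot: [3.141, 0.0, 2.209]
wrist_force: [1.0, 0.5, -0.4]
width: 0.0946
finger_force: 0.0
```

>>> apply_moves([
  [0, 0, -0.115, 0.015, -0.0363, 0, 100],
  [0, 0, -0.23, 0.03, -0.0726, 0, 100],
  [0, 0, -0.344, 0.045, -0.1089, 0, 100],
  [0, 0, -0.459, 0.06, -0.1452, 0, 100],
  [0, 0, -0.573, 0.0748, -0.1815, 0, 100],
])

```text
time: 2.2
tool_pos: [0.3415, 0.1511, 0.2058]
ee_rot: [3.14, -0.0, 1.635]
wrist_force: [1.6, -0.0, 0.1]
width: 0.0938
finger_force: 0.0
```

>>> apply_moves([
  [0, 0, -0.115, 0.015, -0.0363, 0, 100],
  [0, 0, -0.23, 0.03, -0.0726, 0, 100],
  [0, 0, -0.344, 0.045, -0.1089, 0, 100],
  [0, 0, -0.459, 0.06, -0.1452, 0, 100],
  [0, 0, -0.573, 0.0748, -0.1815, 0, 100],
])

```text
time: 2.7
tool_pos: [0.4164, -0.0306, 0.2058]
ee_rot: [3.141, -0.0, 1.062]
wrist_force: [0.5, 0.5, 0.0]
width: 0.0942
finger_force: 0.0
```

>>> apply_moves([
  [0, 0, -0.115, 0.015, -0.0363, 0, 100],
  [0, 0, -0.23, 0.03, -0.0726, 0, 100],
  [0, 0, -0.344, 0.045, -0.1089, 0, 100],
  [0, 0, -0.459, 0.06, -0.1452, 0, 100],
  [0, 0, -0.573, 0.0748, -0.1815, 0, 100],
])

```text
time: 3.2
tool_pos: [0.4912, -0.2121, 0.2056]
ee_rot: [3.141, -0.0, 0.489]
wrist_force: [0.4, 0.3, 0.4]
width: 0.0939
finger_force: 0.0
```

>>> apply_moves([
  [0, 0, 0, 0, 0, -0.03, 100],
  [0, 0, 0, 0, 0, -0.06, 100],
  [0, 0, 0, 0, 0, -0.09, 100],
  [0, 0, 0, 0, 0, -0.115, 100],
  [0, 0, 0, 0, 0, -0.115, 100],
])

```text
time: 3.7
tool_pos: [0.488, -0.209, 0.0861]
ee_rot: [-3.134, 0.005, 0.494]
wrist_force: [-0.2, -0.1, -0.6]
width: 0.0939
finger_force: 0.0
```

```bash
python3 - <<'E'
from h import *
a=snapshot('scene')['pixels'][:,:,::-1]; b=snapshot('wrist')['pixels'][:,:,::-1]
a=cv2.resize(a[100:260,140:353],(512,384)); cv2.imwrite('pics/m1.png',cv2.resize(np.hstack([a,b]),(800,300)))
E
```

```text
(no output)
```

View pics/m1.png

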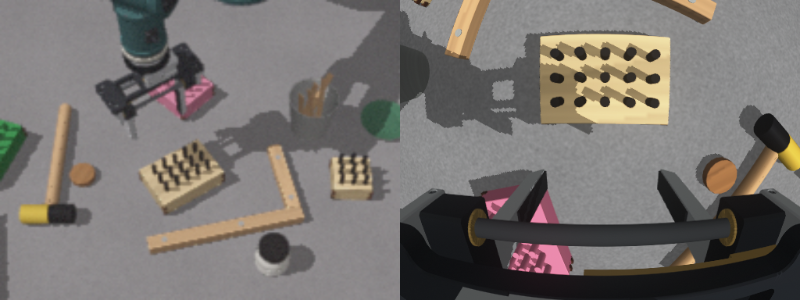

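The wrist view shows the fingers parallel to the rack's long side, which runs from (541,122) to (668,124). The pink look-alike lies behind the left finger. I'll descend slightly forward.

>>> apply_moves([
  [0, 0, 0, 0.0106, 0.0057, -0.02, 100],
  [0, 0, 0, 0.0106, 0.0057, -0.04, 100],
  [0, 0, 0, 0.0106, 0.0057, -0.06, 100],
  [0, 0, 0, 0.0106, 0.0057, -0.074, 100],
  [0, 0, 0, 0.0106, 0.0057, -0.074, 100],
])

```text
time: 4.3
tool_pos: [0.5009, -0.2044, 0.0159]
ee_rot: [-3.14, 0.001, 0.494]
wrist_force: [-0.1, 0.1, -1.0]
width: 0.0944
finger_force: 0.0
```

>>> apply_moves([
  [0, 0, 0, 0.003, 0.0016, 0, 100],
  [0, 0, 0, 0.006, 0.0032, 0, 100],
  [0, 0, 0, 0.009, 0.0048, 0, 100],
  [0, 0, 0, 0.009, 0.0048, 0, 100],
  [0, 0, 0, 0.009, 0.0048, 0, 100],
])

```text
time: 4.8
tool_pos: [0.5107, -0.2, 0.0169]
ee_rot: [3.141, -0.0, 0.494]
wrist_force: [-0.4, 0.1, -0.3]
width: 0.0941
finger_force: 0.0
```

```bash
python3 - <<'E'
from h import *
o=get_obs(); print({k:np.round(o[k],4) for k in('tool_pos','ee_rot','wrist_force')})
b=snapshot('wrist')['pixels'][:,:,::-1]; cv2.imwrite('pics/m2.png',b)
E
```

```text
{'tool_pos': array([ 0.5107, -0.2   ,  0.0169]), 'ee_rot': array([ 3.1408e+00, -3.0000e-04,  4.9410e-01]), 'wrist_force': array([-0.3982,  0.0586, -0.3065])}
```

View pics/m2.png

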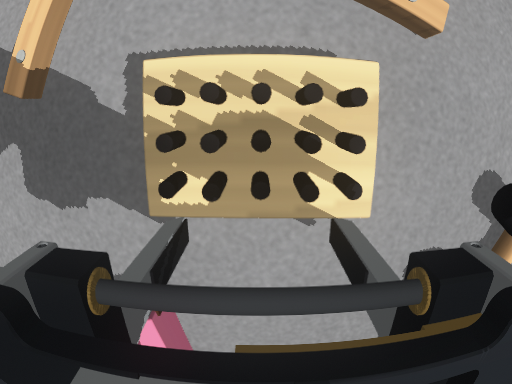

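The fingers are low behind the long side, whose edge runs from (150,217) to (372,217), about 9 mm short of it. I'll push, turning the rack parallel to the stop on the way.

>>> apply_moves([
  [0, 0, 0, 0.0018, 0.0009, 0, 100],
  [0, 0, 0, 0.0036, 0.0019, 0, 100],
  [0, 0, 0, 0.0054, 0.0028, 0, 100],
  [0, 0, 0, 0.0072, 0.0038, 0, 100],
  [0, 0, 0, 0.009, 0.0048, 0, 100],
])

```text
time: 5.35
tool_pos: [0.5187, -0.1956, 0.0165]
ee_rot: [3.141, 0.002, 0.494]
wrist_force: [-2.4, -2.3, 0.8]
width: 0.0942
finger_force: 1.5
```

>>> apply_moves([
  [0, 0, -0.024, 0.0037, 0.0018, 0, 100],
  [0, 0, -0.049, 0.0074, 0.0036, 0, 100],
  [0, 0, -0.073, 0.0111, 0.0054, 0, 100],
  [0, 0, -0.098, 0.0148, 0.0072, 0, 100],
  [0, 0, -0.122, 0.0185, 0.009, 0, 100],
])

```text
time: 5.85
tool_pos: [0.5376, -0.1857, 0.0164]
ee_rot: [-3.141, 0.001, 0.37]
wrist_force: [-3.8, -1.1, 2.3]
width: 0.094
finger_force: 1.9
```

>>> apply_moves([
  [0, 0, -0.024, 0.0037, 0.0018, 0, 100],
  [0, 0, -0.049, 0.0074, 0.0036, 0, 100],
  [0, 0, -0.073, 0.0111, 0.0054, 0, 100],
  [0, 0, -0.098, 0.0148, 0.0072, 0, 100],
  [0, 0, -0.122, 0.0185, 0.009, 0, 100],
])

```text
time: 6.35
tool_pos: [0.5566, -0.1768, 0.0163]
ee_rot: [-3.141, 0.0, 0.248]
wrist_force: [-3.9, -0.9, 1.5]
width: 0.0941
finger_force: 1.6
```

```bash
cat >> h.py <<'E'
ST=np.array([.6549,.0169,.128])
def look(near,yaws=(.128,),cams=('top','scene'),png=None):
    o=get_obs(); print({k:np.round(o[k],4).tolist() for k in('time','tool_pos','ee_rot','wrist_force')})
    S={n:snapshot(n) for n in cams}
    for n in S:
        m=pick(n,S[n],'rack',near)
        if m is None: print(n,'none'); continue
        p,f=min((fit('rack',[(S[n],m.astype(float))],np.array([*near,y])) for y in yaws),key=lambda t:t[1])
        c,s=np.cos(ST[2]),np.sin(ST[2]); d=p-ST
        print(n,int(m.sum()),np.round(p,4),'in stop mm',np.round([1e3*(c*d[0]+s*d[1]),1e3*(-s*d[0]+c*d[1])],1),round(d[2],3),round(f,3))
    if png:
        a=S['scene']['pixels'][130:258,180:350,::-1]; b=snapshot('wrist')['pixels'][:,:,::-1]
        cv2.imwrite('pics/'+png,cv2.resize(np.hstack([cv2.resize(a,(510,384)),b]),(800,300)))
E
python3 -c "
from h import *
look((.60,-.15),(.15,.3))"
```

```text
{'time': 6.35, 'tool_pos': [0.5566, -0.1768, 0.0163], 'ee_rot': [-3.1412, 0.0002, 0.2479], 'wrist_force': [-3.882, -0.929, 1.4751]}
top 262 [ 0.6203 -0.1525  0.0752] in stop mm [ -55.9 -163.6] -0.053 5.22
scene 1040 [ 0.6101 -0.1631  0.2476] in stop mm [ -67.4 -172.8] 0.12 0.065
```

>>> apply_moves([
  [0, 0, -0.024, 0.0036, 0.0005, 0, 100],
  [0, 0, -0.048, 0.0072, 0.0009, 0, 100],
  [0, 0, -0.072, 0.0108, 0.0014, 0, 100],
  [0, 0, -0.096, 0.0144, 0.0018, 0, 100],
  [0, 0, -0.12, 0.018, 0.0023, 0, 100],
])

```text
time: 7.05
tool_pos: [0.5746, -0.1747, 0.0165]
ee_rot: [-3.141, 0.0, 0.128]
wrist_force: [-3.5, 1.0, 1.8]
width: 0.0944
finger_force: 1.7
```

>>> apply_moves([
  [0, 0, 0, 0.0006, 0.0001, 0, 100],
  [0, 0, 0, 0.0012, 0.0002, 0, 100],
  [0, 0, 0, 0.0018, 0.0002, 0, 100],
  [0, 0, 0, 0.0024, 0.0003, 0, 100],
  [0, 0, 0, 0.003, 0.0004, 0, 100],
])

```text
time: 7.55
tool_pos: [0.5774, -0.1747, 0.0165]
ee_rot: [3.141, -0.0, 0.13]
wrist_force: [-2.5, -0.3, -0.8]
width: 0.0942
finger_force: 1.3
```

```bash
python3 -c "
from h import *
look((.63,-.16),(.128,),('scene',))"
```

```text
{'time': 7.55, 'tool_pos': [0.5774, -0.1747, 0.0165], 'ee_rot': [3.141, -0.0, 0.1296], 'wrist_force': [-2.4568, -0.2856, -0.8274]}
scene 1025 [ 0.6267 -0.1693  0.184 ] in stop mm [ -51.7 -181. ] 0.056 0.126
```

>>> apply_moves([
  [0, 0, 0, 0.0004, 0, 0, 100],
  [0, 0, 0, 0.0008, 0.0001, 0, 100],
  [0, 0, 0, 0.0012, 0.0002, 0, 100],
  [0, 0, 0, 0.0016, 0.0002, 0, 100],
  [0, 0, 0, 0.002, 0.0003, 0, 100],
])

```text
time: 8.15
tool_pos: [0.5787, -0.1743, 0.0165]
ee_rot: [3.141, 0.002, 0.13]
wrist_force: [-4.5, -1.5, 2.1]
width: 0.0942
finger_force: 2.8
```

>>> apply_moves([
  [0, 0, 0, 0.0003, 0, 0, 100],
  [0, 0, 0, 0.0006, 0.0001, 0, 100],
  [0, 0, 0, 0.0009, 0.0001, 0, 100],
  [0, 0, 0, 0.0012, 0.0002, 0, 100],
  [0, 0, 0, 0.0015, 0.0002, 0, 100],
])

```text
time: 8.65
tool_pos: [0.5787, -0.1743, 0.0165]
ee_rot: [-3.142, 0.005, 0.13]
wrist_force: [-9.3, -1.6, 4.4]
width: 0.0941
finger_force: 4.6
```

The rack now bears on the long arm: the tool is stalled and the force is rising. I'll back off, lift, and go round to its near short end with the fingers partly closed and turned a quarter.

>>> apply_moves([
  [0, 0, 0, -0.008, -0.001, 0, 100],
  [0, 0, 0, -0.018, -0.0023, 0, 100],
  [0, 0, 0, -0.024, -0.003, 0.02, 100],
  [0, 0, 0, -0.024, -0.003, 0.06, 100],
  [0, 0, 0, -0.024, -0.003, 0.11, 100],
])

```text
time: 9.15
tool_pos: [0.5553, -0.176, 0.1252]
ee_rot: [-3.139, 0.003, 0.13]
wrist_force: [1.0, -0.2, 0.5]
width: 0.0941
finger_force: 0.0
```

>>> apply_moves([
  [0, 0, 0.11, 0, -0.015, 0, 42],
  [0, 0, 0.22, 0, -0.03, 0, 42],
  [0, 0, 0.33, 0, -0.045, 0, 42],
  [0, 0, 0.44, 0, -0.06, 0, 42],
  [0, 0, 0.55, 0, -0.075, 0, 42],
])

```text
time: 9.65
tool_pos: [0.5573, -0.2523, 0.1269]
ee_rot: [3.14, -0.002, 0.685]
wrist_force: [0.2, -0.3, 0.2]
width: 0.0574
finger_force: 0.0
```

>>> apply_moves([
  [0, 0, 0.11, 0.008, -0.005, 0, 42],
  [0, 0, 0.22, 0.016, -0.01, 0, 42],
  [0, 0, 0.33, 0.024, -0.012, 0, 42],
  [0, 0, 0.44, 0.032, -0.015, 0, 42],
  [0, 0, 0.55, 0.04, -0.015, 0, 42],
])

```text
time: 10.15
tool_pos: [0.5975, -0.2672, 0.1267]
ee_rot: [3.14, -0.001, 1.234]
wrist_force: [-0.2, 0.0, 0.5]
width: 0.0396
finger_force: 0.0
```

>>> apply_moves([
  [0, 0, 0.11, 0.01, 0, 0, 42],
  [0, 0, 0.22, 0.02, 0, 0, 42],
  [0, 0, 0.33, 0.03, 0, 0, 42],
  [0, 0, 0.44, 0.042, 0, 0, 42],
  [0, 0, 0.471, 0.045, 0, 0, 42],
])

```text
time: 10.65
tool_pos: [0.643, -0.2666, 0.1264]
ee_rot: [3.14, -0.0, 1.703]
wrist_force: [0.5, -0.4, 0.7]
width: 0.0397
finger_force: 0.0
```

```bash
python3 -c "
from h import *
look((.63,-.165),(.128,),png='m3.png')"
```

```text
{'time': 10.65, 'tool_pos': [0.643, -0.2666, 0.1264], 'ee_rot': [3.1397, -0.0, 1.703], 'wrist_force': [0.501, -0.4303, 0.7179]}
top 1409 [ 0.6326 -0.1648  0.1246] in stop mm [ -45.3 -177.4] -0.003 0.182
scene 960 [ 0.6251 -0.1691  0.1201] in stop mm [ -53.3 -180.7] -0.008 0.161
```

View pics/m3.png

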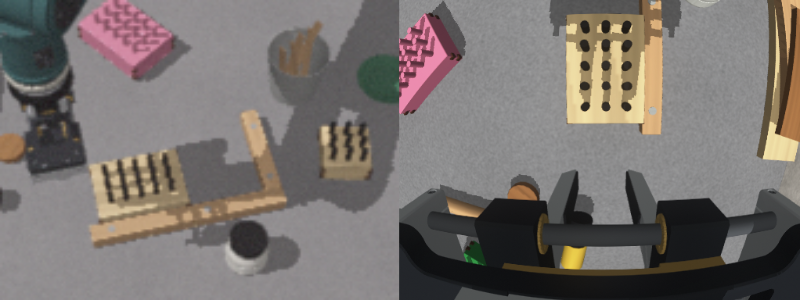

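The rack is flush with the long arm: in the wrist view its side is against the batten at column 643. I'll descend behind the short end and push along the arm.

>>> apply_moves([
  [0, 0, 0, 0, 0, -0.03, 42],
  [0, 0, 0, 0, 0, -0.06, 42],
  [0, 0, 0, 0, 0, -0.09, 42],
  [0, 0, 0, 0, 0, -0.11, 42],
  [0, 0, 0, 0, 0, -0.11, 42],
])

```text
time: 11.4
tool_pos: [0.6388, -0.2656, 0.012]
ee_rot: [-3.135, -0.005, 1.7]
wrist_force: [-0.2, 0.8, -0.3]
width: 0.0393
finger_force: 0.0
```

>>> apply_moves([
  [0, 0, 0, -0.0006, 0.005, 0, 42],
  [0, 0, 0, -0.0013, 0.01, 0, 42],
  [0, 0, 0, -0.0019, 0.015, 0, 42],
  [0, 0, 0, -0.0026, 0.02, 0, 42],
  [0, 0, 0, -0.0026, 0.02, 0, 42],
])

```text
time: 11.9
tool_pos: [0.6397, -0.2461, 0.0175]
ee_rot: [3.14, 0.0, 1.702]
wrist_force: [-0.0, 0.1, 0.1]
width: 0.0398
finger_force: 0.0
```

>>> apply_moves([
  [0, 0, 0, -0.0006, 0.005, 0, 42],
  [0, 0, 0, -0.0013, 0.01, 0, 42],
  [0, 0, 0, -0.0019, 0.015, 0, 42],
  [0, 0, 0, -0.0026, 0.02, 0, 42],
  [0, 0, 0, -0.0032, 0.025, 0, 42],
])

```text
time: 12.4
tool_pos: [0.6362, -0.2223, 0.017]
ee_rot: [3.141, 0.001, 1.701]
wrist_force: [-0.0, -3.5, 2.5]
width: 0.0397
finger_force: 1.9
```

>>> apply_moves([
  [0, 0, 0, -0.0006, 0.005, 0, 42],
  [0, 0, 0, -0.0013, 0.01, 0, 42],
  [0, 0, 0, -0.0019, 0.015, 0, 42],
  [0, 0, 0, -0.0026, 0.02, 0, 42],
  [0, 0, 0, -0.0032, 0.025, 0, 42],
])

```text
time: 12.9
tool_pos: [0.6329, -0.197, 0.0169]
ee_rot: [3.141, 0.001, 1.701]
wrist_force: [-0.9, -6.9, 4.4]
width: 0.0394
finger_force: 3.3
```

```bash
python3 -c "
from h import *
look((.628,-.125),(.128,),('scene',),png='m4.png')"
```

```text
{'time': 12.9, 'tool_pos': [0.6329, -0.197, 0.0169], 'ee_rot': [3.1412, 0.0011, 1.7008], 'wrist_force': [-0.8821, -6.8769, 4.4442]}
scene 697 [ 0.618  -0.1217  0.0523] in stop mm [ -54.3 -132.7] -0.076 0.563
```

View pics/m4.png

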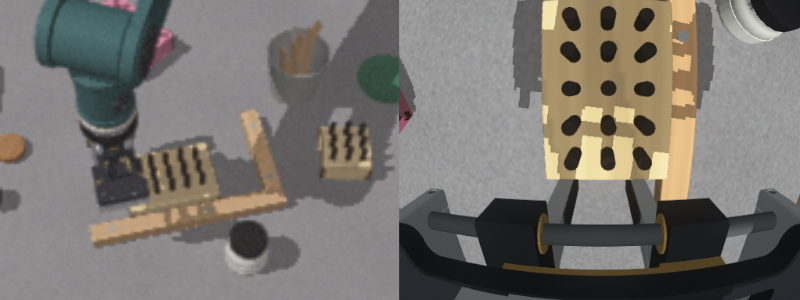

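The rack is sliding straight along the arm, with the fingers square on its short end. I'll go on.

>>> apply_moves([
  [0, 0, 0, -0.0006, 0.005, 0, 42],
  [0, 0, 0, -0.0013, 0.01, 0, 42],
  [0, 0, 0, -0.0019, 0.015, 0, 42],
  [0, 0, 0, -0.0026, 0.02, 0, 42],
  [0, 0, 0, -0.0032, 0.025, 0, 42],
])

```text
time: 13.55
tool_pos: [0.6296, -0.1713, 0.0164]
ee_rot: [-3.142, -0.0, 1.701]
wrist_force: [-0.4, -6.2, 2.6]
width: 0.0396
finger_force: 2.8
```

>>> apply_moves([
  [0, 0, 0, -0.0006, 0.005, 0, 42],
  [0, 0, 0, -0.0013, 0.01, 0, 42],
  [0, 0, 0, -0.0019, 0.015, 0, 42],
  [0, 0, 0, -0.0026, 0.02, 0, 42],
  [0, 0, 0, -0.0032, 0.025, 0, 42],
])

```text
time: 14.05
tool_pos: [0.6263, -0.1464, 0.0164]
ee_rot: [-3.141, -0.0, 1.701]
wrist_force: [-0.5, -5.3, 2.2]
width: 0.0393
finger_force: 2.9
```

>>> apply_moves([
  [0, 0, 0, -0.0004, 0.003, 0, 42],
  [0, 0, 0, -0.0008, 0.006, 0, 42],
  [0, 0, 0, -0.0012, 0.009, 0, 42],
  [0, 0, 0, -0.0015, 0.012, 0, 42],
  [0, 0, 0, -0.0018, 0.014, 0, 42],
])

```text
time: 14.55
tool_pos: [0.6245, -0.1327, 0.0164]
ee_rot: [-3.141, -0.0, 1.701]
wrist_force: [-0.8, -3.9, 1.0]
width: 0.0394
finger_force: 1.8
```

>>> apply_moves([
  [0, 0, 0, 0, 0.0004, 0, 42],
  [0, 0, 0, -0.0001, 0.0008, 0, 42],
  [0, 0, 0, -0.0002, 0.0012, 0, 42],
  [0, 0, 0, -0.0002, 0.0016, 0, 42],
  [0, 0, 0, -0.0003, 0.002, 0, 42],
])

```text
time: 15.05
tool_pos: [0.6243, -0.131, 0.0164]
ee_rot: [-3.141, -0.0, 1.701]
wrist_force: [0.9, -2.9, 0.9]
width: 0.0396
finger_force: 1.7
```

>>> apply_moves([
  [0, 0, 0, 0, 0.0004, 0, 42],
  [0, 0, 0, -0.0001, 0.0008, 0, 42],
  [0, 0, 0, -0.0002, 0.0012, 0, 42],
  [0, 0, 0, -0.0002, 0.0016, 0, 42],
  [0, 0, 0, -0.0003, 0.002, 0, 42],
])

```text
time: 15.55
tool_pos: [0.624, -0.1288, 0.0164]
ee_rot: [-3.142, -0.0, 1.701]
wrist_force: [-1.2, -2.9, 0.9]
width: 0.0395
finger_force: 1.6
```

>>> apply_moves([
  [0, 0, 0, 0, 0.0003, 0, 42],
  [0, 0, 0, -0.0001, 0.0006, 0, 42],
  [0, 0, 0, -0.0001, 0.0009, 0, 42],
  [0, 0, 0, -0.0002, 0.0012, 0, 42],
  [0, 0, 0, -0.0002, 0.0015, 0, 42],
])

```text
time: 16.05
tool_pos: [0.6241, -0.1287, 0.0165]
ee_rot: [3.141, 0.002, 1.701]
wrist_force: [0.3, -6.9, -0.6]
width: 0.0397
finger_force: 3.4
```

>>> apply_moves([
  [0, 0, 0, 0, 0.0003, 0, 42],
  [0, 0, 0, -0.0001, 0.0006, 0, 42],
  [0, 0, 0, -0.0001, 0.0009, 0, 42],
  [0, 0, 0, -0.0002, 0.0012, 0, 42],
  [0, 0, 0, -0.0002, 0.0015, 0, 42],
])

```text
time: 16.55
tool_pos: [0.6242, -0.1287, 0.0167]
ee_rot: [3.141, 0.005, 1.7]
wrist_force: [0.3, -9.2, -0.6]
width: 0.0398
finger_force: 4.9
```

Seated against the short arm: the tool has stalled at 9 N. I'll back off along the short axis, lift and look.

>>> apply_moves([
  [0, 0, 0, 0.001, -0.008, 0, 42],
  [0, 0, 0, 0.003, -0.022, 0, 42],
  [0, 0, 0, 0.004, -0.03, 0.02, 42],
  [0, 0, 0, 0.004, -0.03, 0.06, 42],
  [0, 0, 0, 0.004, -0.03, 0.11, 42],
])

```text
time: 17.05
tool_pos: [0.626, -0.1553, 0.1243]
ee_rot: [-3.136, -0.005, 1.7]
wrist_force: [1.7, 0.5, 0.2]
width: 0.0393
finger_force: 0.0
```

>>> apply_moves([
  [0, 0, -0.1, -0.035, -0.03, 0.02, 60],
  [0, 0, -0.2, -0.07, -0.06, 0.04, 80],
  [0, 0, -0.3, -0.105, -0.085, 0.05, 100],
  [0, 0, -0.4, -0.14, -0.1, 0.05, 100],
  [0, 0, -0.5, -0.17, -0.12, 0.05, 100],
])

```text
time: 17.55
tool_pos: [0.4566, -0.2762, 0.1774]
ee_rot: [3.14, -0.002, 1.197]
wrist_force: [-0.5, -1.5, -0.3]
width: 0.0762
finger_force: 0.0
```

```bash
python3 - <<'E'
from h import *
look((.62,-.055),(.128,))
S=snapshot('top')['pixels'][130:215,205:320,::-1]; T=snapshot('scene')['pixels'][160:245,210:325,::-1]
cv2.imwrite('pics/m5.png',cv2.resize(np.hstack([S,T]),(800,296),interpolation=cv2.INTER_CUBIC))
E
```

```text
{'time': 17.55, 'tool_pos': [0.4566, -0.2762, 0.1774], 'ee_rot': [3.1401, -0.0016, 1.1969], 'wrist_force': [-0.4955, -1.5225, -0.3225]}
top none
scene 943 [ 0.6094 -0.056   0.1004] in stop mm [-54.5 -66.5] -0.028 0.168
```

View pics/m5.png

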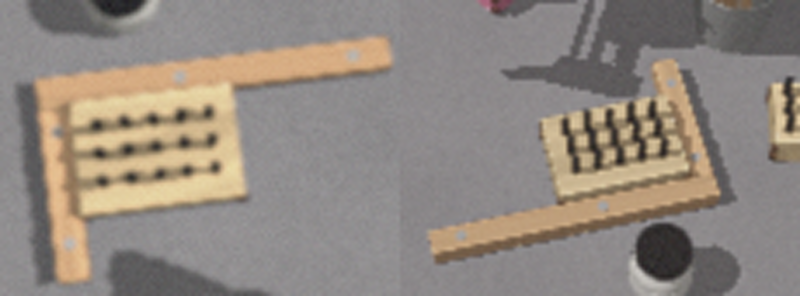

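It looks parked. I'll finish with one gentle seating push on the long side, since the slide could have opened a small gap at the long arm.

>>> apply_moves([
  [0, 0, -0.11, 0.008, 0.019, 0, 50],
  [0, 0, -0.22, 0.017, 0.038, 0, 50],
  [0, 0, -0.33, 0.025, 0.057, 0, 50],
  [0, 0, -0.44, 0.034, 0.076, 0, 50],
  [0, 0, -0.55, 0.043, 0.095, 0, 50],
])

```text
time: 18.35
tool_pos: [0.502, -0.1788, 0.1761]
ee_rot: [-3.141, -0.0, 0.649]
wrist_force: [-0.5, -0.4, 0.3]
width: 0.0577
finger_force: 0.0
```

>>> apply_moves([
  [0, 0, -0.11, 0.008, 0.019, 0, 50],
  [0, 0, -0.22, 0.017, 0.038, 0, 50],
  [0, 0, -0.33, 0.025, 0.057, 0, 50],
  [0, 0, -0.44, 0.034, 0.076, 0, 50],
  [0, 0, -0.522, 0.043, 0.095, 0, 50],
])

```text
time: 18.85
tool_pos: [0.5448, -0.0835, 0.1761]
ee_rot: [-3.141, 0.0, 0.128]
wrist_force: [-0.3, 0.3, -1.0]
width: 0.0469
finger_force: 0.0
```

>>> apply_moves([
  [0, 0, 0, 0, 0, -0.035, 50],
  [0, 0, 0, 0, 0, -0.07, 50],
  [0, 0, 0, 0, 0, -0.105, 50],
  [0, 0, 0, 0, 0, -0.105, 50],
  [0, 0, 0, 0, 0, -0.105, 50],
])

```text
time: 19.35
tool_pos: [0.544, -0.0849, 0.0713]
ee_rot: [-3.141, 0.001, 0.131]
wrist_force: [0.0, -0.1, 0.2]
width: 0.0472
finger_force: 0.0
```

```bash
python3 - <<'E'
from h import *
o=get_obs(); print(o['tool_pos'],o['ee_rot'],o['wrist_force'],o['width'])
cv2.imwrite('pics/m6.png',snapshot('wrist')['pixels'][:,:,::-1])
E
```

```text
[ 0.54398485 -0.08489024  0.07126067] [-3.14069495e+00  1.27758171e-03  1.30644960e-01] [ 0.03268567 -0.13629672  0.22652113] 0.04722978021108039
```

View pics/m6.png

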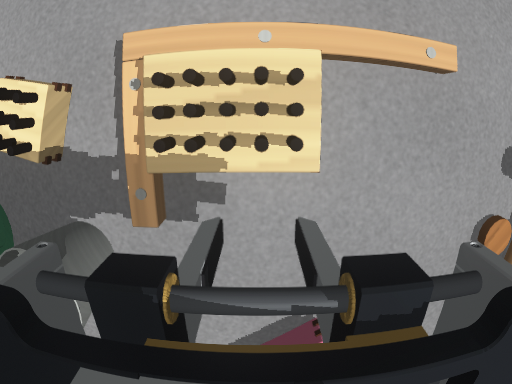

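The rack sits in the corner, with the wrist view's long edge at row 50 along the batten and its left end at the short arm. The bucket clears the gripper by about 40 mm. I'll go down and press gently.

>>> apply_moves([
  [0, 0, 0, 0, 0, -0.02, 50],
  [0, 0, 0, 0, 0, -0.04, 50],
  [0, 0, 0, 0, 0, -0.054, 50],
  [0, 0, 0, 0.004, 0.0005, -0.054, 50],
  [0, 0, 0, 0.008, 0.001, -0.054, 50],
])

```text
time: 19.9
tool_pos: [0.553, -0.0851, 0.0189]
ee_rot: [3.141, -0.002, 0.129]
wrist_force: [0.7, -0.2, 0.1]
width: 0.0467
finger_force: 0.0
```

>>> apply_moves([
  [0, 0, 0, 0.003, 0.0004, 0, 50],
  [0, 0, 0, 0.006, 0.0008, 0, 50],
  [0, 0, 0, 0.008, 0.001, 0, 50],
  [0, 0, 0, 0.01, 0.0013, 0, 50],
  [0, 0, 0, 0.012, 0.0015, 0, 50],
])

```text
time: 20.4
tool_pos: [0.5639, -0.0834, 0.0176]
ee_rot: [3.141, -0.0, 0.129]
wrist_force: [-0.6, 0.2, 0.1]
width: 0.047
finger_force: 0.0
```

>>> apply_moves([
  [0, 0, 0, 0.0004, 0.0001, 0, 50],
  [0, 0, 0, 0.0008, 0.0001, 0, 50],
  [0, 0, 0, 0.0012, 0.0002, 0, 50],
  [0, 0, 0, 0.0016, 0.0002, 0, 50],
  [0, 0, 0, 0.002, 0.0003, 0, 50],
])

```text
time: 20.9
tool_pos: [0.5657, -0.0832, 0.0175]
ee_rot: [3.142, 0.0, 0.129]
wrist_force: [-0.6, 0.6, -0.0]
width: 0.0469
finger_force: 0.0
```

>>> apply_moves([
  [0, 0, 0, 0.0004, 0.0001, 0, 50],
  [0, 0, 0, 0.0008, 0.0001, 0, 50],
  [0, 0, 0, 0.0012, 0.0002, 0, 50],
  [0, 0, 0, 0.0016, 0.0002, 0, 50],
  [0, 0, 0, 0.002, 0.0003, 0, 50],
])

```text
time: 21.4
tool_pos: [0.5666, -0.083, 0.0175]
ee_rot: [3.142, 0.003, 0.129]
wrist_force: [-4.9, -1.2, 3.8]
width: 0.047
finger_force: 2.5
```

>>> apply_moves([
  [0, 0, 0, 0.0004, 0.0001, 0, 50],
  [0, 0, 0, 0.0008, 0.0001, 0, 50],
  [0, 0, 0, 0.0012, 0.0002, 0, 50],
  [0, 0, 0, 0.0016, 0.0002, 0, 50],
  [0, 0, 0, 0.002, 0.0003, 0, 50],
])

```text
time: 21.9
tool_pos: [0.5666, -0.083, 0.0175]
ee_rot: [-3.141, 0.007, 0.129]
wrist_force: [-10.5, -1.3, 7.7]
width: 0.0472
finger_force: 5.3
```

>>> apply_moves([
  [0, 0, 0, -0.006, -0.0008, 0, 50],
  [0, 0, 0, -0.018, -0.0023, 0, 50],
  [0, 0, 0, -0.022, -0.003, 0.02, 50],
  [0, 0, 0, -0.022, -0.003, 0.06, 50],
  [0, 0, 0, -0.022, -0.003, 0.1, 50],
])

```text
time: 22.4
tool_pos: [0.5465, -0.0853, 0.1175]
ee_rot: [-3.141, 0.001, 0.129]
wrist_force: [0.7, 0.0, 0.1]
width: 0.0471
finger_force: 0.0
```

>>> apply_moves([
  [0, 0, 0, -0.02, -0.04, 0.02, 50],
  [0, 0, 0, -0.04, -0.08, 0.04, 50],
  [0, 0, 0, -0.06, -0.12, 0.06, 50],
  [0, 0, 0, -0.08, -0.16, 0.06, 50],
  [0, 0, 0, -0.1, -0.2, 0.06, 50],
])

```text
time: 22.9
tool_pos: [0.4472, -0.2872, 0.1788]
ee_rot: [3.139, -0.003, 0.129]
wrist_force: [0.5, -0.6, -0.9]
width: 0.0475
finger_force: 0.0
```

```bash
python3 - <<'E'
from h import *
look((.62,-.055),(.128,))
S=snapshot('top')
e=S['pixels'][:,:,::-1].copy(); x,y=205,130
im=cv2.resize(e[y:y+85,x:x+115],None,fx=6,fy=6,interpolation=cv2.INTER_CUBIC)
c,s=np.cos(ST[2]),np.sin(ST[2]); p=[ST[0]+c*-.045+s*.065,ST[1]-s*.045-c*.065,ST[2]]
q=proj(S,place(np.array([[-.045,-.065,.04],[.045,-.065,.04],[.045,.065,.04],[-.045,.065,.04]]),p))
cv2.polylines(im,[((q+.5-[x,y])*6).astype(np.int32)],True,(0,0,255),1); cv2.imwrite('pics/m7.png',im)
for k in('bucket','jar','lid','disc','mallet','small_rack'):
    for m in place_of('top',k)[:2]: print(k,np.round(w(S,m['pixel'],0),3))
E
```

```text
{'time': 22.9, 'tool_pos': [0.4472, -0.2872, 0.1788], 'ee_rot': [3.139, -0.0031, 0.129], 'wrist_force': [0.4977, -0.6031, -0.9471]}
top 1634 [ 0.6182 -0.0526  0.1198] in stop mm [-45.2 -64.3] -0.008 0.031
scene 954 [ 0.6096 -0.0571  0.1158] in stop mm [-54.4 -67.6] -0.012 0.151
bucket [0.457 0.09 ]
jar [ 0.742 -0.029]
lid [0.463 0.241]
disc [ 0.54  -0.367]
small_rack [0.596 0.141]
```

View pics/m7.png

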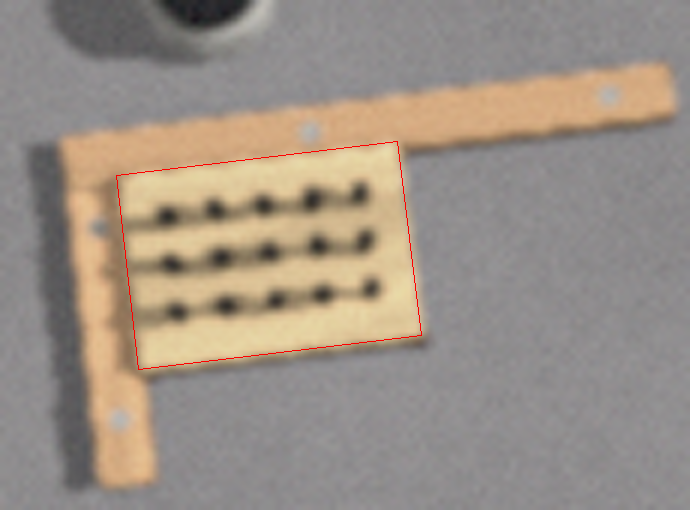

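The top fit puts the rack at (-45, -64) mm in the stop frame, against a target of (-45, -65), and the parked outline matches the picture. The bystanders are where they were, within network noise. I'll hand it in.

```bash
python3 -c "
from bench import *
print(close_job())"
```

```text
the job is handed in; nothing more can be done
None
```

The large punch rack is parked in the inside corner of the L-stop, its long side against the long arm and one end against the short arm (measured within about 1 mm and 0.01 rad), and the job is handed in at about 23 s of the 51 s allowed; the verdict was not shown.

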